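# Pop a hot plate's dial cap off with a cap puller

## Robot

A 6-joint arm with a two-finger parallel gripper is mounted at the origin on the work surface; the furniture and walls round the work are solid. World frame = base frame: x ahead of the robot, y to its left, z up, the work surface at z = 0. Lengths are in m, angles in rad, forces in N, time in s.
With the tool pointing down it reaches from about 0.225 to 0.875 m from the base axis. Payload 3.4 kg.
Tool frame: the origin (TCP) lies on the centre line of the jaws, within the pads' length; the fingertips stand 17 mm ahead of it and the grasp point (between the pads) lies 2 mm behind it; z points along the fingers, y is the line along which they close (so a half turn about z gives the same grasp; the last joint's range is limited). The gripper opens to 85 mm and grips with 20 to 120 N. Pads are 22 mm wide; open, the fingers measure 114 mm over their backs; the gripper's body (76 mm by 85 mm) begins 54 mm behind the grasp point. The pads swing forward as they close: fully open they stand 13 mm farther back than shut.
Start: joints at [-1.385, 0.276, 1.505, -0, 1.361, -0.121], TCP at [0.174, -0.548, 0.228] pointing down, gripper open.
Joint ranges: [-2.89, 2.89], [-0.75, 2.08], [0.22, 2.7], [-1.18, 4.32], [0.11, 2.71], [-2.7, 2.7]. Speed limits (rad/s): [2.57, 2.57, 3.14, 3.14, 3.14, 3.14].

## Interface

Orientations are given as a unit quaternion [w, x, y, z].
In Python, from rig import manip gives the robot as it stands.
- The arm moves only by the tool move_arm, never from a script. Its argument "steps" is one flat list of numbers, 7 for each row, row after row: the turn, a rotation vector about the world's x, y, z normalised to -1 to 1, where 1 is 360 degrees, then the shift along the world's x, y, z normalised to -1 to 1, where 1 is 1 m, then the opening, from -1 (shut) to 1 (fully open). A call has exactly 10 rows; each row is the pose to reach, as a shift and turn from the pose commanded when the call began, turning the shorter way round; what a row does not reach only later rows make up. A row lasts 1/10 s, in which the tool goes at most 50 mm and 8.59 degrees, less where a joint would pass 70% of its speed; a pose out of reach is approached as far as the arm can. A call with a number of a shift or a turn outside -1 to 1 is refused whole. A call with a gripper value outside its range is refused whole. The fingers move at their own pace and stop on an object; "squeeze" is the grip in N (left out, the last holds). Time passes only in rows, so rows that repeat a pose let the fingers close, or fill a call up. It gives the time, the measured TCP pose, the force, the opening and the grip force at its end, in the units of the state.
- manip.get_state(): the state, without advancing time (a new reading comes with each control period).
- manip.get_image(name): name is "scene" or "top"; returns a dict with "pixels" (400x640x3 uint8, blue, green, red), "fx", "fy", "cx", "cy" (pixels), "D" ([k1, k2, p1, p2, k3] as OpenCV has them; the pictures are not rectified), "R" (3x3) and "t" (3): a world point X has camera coordinates R X + t. Camera axes: x right, y down, z forward; pixel columns grow to the right and rows downward; lengths in m; the calibration is good to about 2 mm. A picture is of the moment at which its call begins. There is no depth.
- manip.sign_off(): hands the job in; it is judged then, once.
The state is a dict: "clock": time; "qpos": joint angles; "qd": joint speeds; "effort": joint torques, N m; "position": TCP position; "ee_rot": TCP orientation; "contact_force": force on the tool from outside, world axes, zero at the start; "moment": the same for the moment, N m; "width": finger opening in m; "gripper_force": force on a finger pad.
Only numpy, scipy, OpenCV 4.12 (cv2) and the standard library are available. Lean on these libraries where they do the work, as an engineer would, in place of code of your own. Each camera call takes 0.05 s, during which the arm holds its last target. There are 200 camera calls.

## Task

Take the cap puller by its wooden grip and pull the dial cap with the raised finger bar off the hot plate so that it can be washed: set the fork gently on the deck, slide it in under the cap's skirt until it rests lightly (a few newtons, no more) against the stem, and pull straight up until the cap pops off. Then stand the puller upright on the chopping board with the cap still lying on its fork, and let go. Use no more force than needed, and leave the flat dial cap, the salt shaker and the spice jar as they are.

Things in the scene. Friction and masses are not known exactly. Their poses are not given: they have to be found in the camera images.
- puller_grip (a point): Centre of the puller's upright wooden grip: square, 20 x 20 mm, standing 44 to 96 mm above the fork's underside; this point is 72 mm above it. Axes: +x the way the fork's tines point, z up. Grip it firmly from above, on either pair of faces. The puller weighs about 160 g and stands on its fork.
- puller: The puller's frame, 96 mm tall; origin on the grip's axis at the height of the fork's underside; +x the way the tines point, z up. A C of aluminium, open to +x and both sides: back strap 24 mm wide at x = -36 to -32 mm, top plate 40 to 44 mm up with the grip on it. The fork is clamped below, set fore or aft by up to 8 mm: its throat is at x = -18 to -2 mm, not measured.
- hob: Table-top hot plate, fixed, white, 280 (x) x 240 (y) x 45 mm; origin at the centre of its underside. x runs from the dial side (near the robot) to the round cooking plate (168 mm across, 14 mm high, centred at x = +52 mm). Its flat deck is 45 mm above the origin. Dials at x = -62, y = +60 and -60 mm; the free deck in front of them (-x) takes the puller, mouth to +x.
- bar_cap: Dial cap to remove, on either stem: black, 29 mm tall, 30 g, finger bar 30 x 8 x 10 mm on top. Origin: centre of its underside. Skirt 44 mm across, 3 mm thick, at the underside; body 31 mm across. Seated, the underside is 8 mm above the deck (fork with lips: 6 mm). Snapped on sprung bumps: some 5 to 12 N straight up over 2 to 6 mm pops it; then it lies loose on the tines.
- flat_cap: The other dial cap, on the other stem, to be left alone: same skirt and colour, flat top without a bar, 20 mm tall. Origin at the centre of its underside.
- stem_l: Left dial stem (hob y = +60 mm), fixed, below its cap: steel collar 20 mm across, 8 mm high; origin on its axis at the deck. The closed end (throat) of the fork meets it. Fork: 4 mm thick, tines 25 mm apart (tips flared), 42 mm over all, ending 31 mm ahead of the throat, a lip on each tip up to 6 mm high; throat on stem, the lips just pass the skirt and hook it; 2 mm short they are under it.
- stem_r: Right dial stem (hob y = -60 mm), the same.
- board: Wooden chopping board 200 (x) x 300 (y) x 22 mm, lying flat and loose on the worktop; origin at the centre of its underside, its long way is its y. The salt shaker stands near its far end (board y = -120 to -105 mm).
- salt_shaker: Salt shaker, 44 mm across, 90 mm tall, standing on the board; origin at the centre of its underside.
- spice_jar: Spice jar with a black lid, 45 mm across, 105 mm tall, standing not far from the puller; origin at the centre of its underside.
Not all that is in view belongs to the job. Leave any yellow look-alike of the puller alone. Leave any red look-alike of the bar_cap alone.

How it is judged:
By the outcome, as a careful person would: the job done as asked, in the order asked, and still so for the second after the job is handed in, with the robot touching nothing.
It also fails if it takes over 72 s, if anything falls off the work surface, if the arm or the gripper's body presses on something with over 40 N, if the wrist force passes 120 N, or if a joint passes its speed limit or range.

## Working session

There is one attempt and no reset: what is moved stays moved. The work goes in short steps, Python scripts to look and compute and a tool call to move; the robot and the scene stay as the last step left them, time stands still between calls to the robot, and variables do not carry over. Pictures are saved under pics/ and viewed, at most 10 in all, crops included, and the job is handed in when it is done.

Besides the shell and the picture viewer there is one more tool, called after "Emit:" by a JSON object that holds its "fn" and its "kwargs", one argument or row to a line. move_arm: Moves the arm, as the interface text tells. Scaled input: -1 to 1 covers 1 m each way for a shift and 360 degrees each way for a turn. Its arguments: {"type":"object","properties":{"steps":{"type":"array"},"squeeze":{"type":"number"}},"required":["steps"]}

```bash
mkdir -p pics; ls
python3 - <<'E'
from rig import manip
import cv2,pickle
s=manip.get_state();print({k:s[k] for k in('clock','position','ee_rot','contact_force','width')})
for n in('scene','top'):
    im=manip.get_image(n);pickle.dump(im,open(f'{n}0.pkl','wb'));cv2.imwrite(f'pics/{n}0.png',im['pixels'])
    print(n,im['fx'],im['fy'],im['cx'],im['cy'],im['D'],im['R'],im['t'])
E
```

```text
pics
{'clock': 0.0, 'position': array([ 0.17355677, -0.54760042,  0.22724363]), 'ee_rot': array([-9.32199916e-04,  9.88254910e-01,  1.52811525e-01, -3.14649552e-05]), 'contact_force': array([ 0.31688036, -1.33417739,  0.44072061]), 'width': 0.08536504095718296}
scene 448.90138263144576 448.90138263144576 317.87582880268076 198.41705720447376 [-0.07023563  0.          0.          0.          0.        ] [[ 0.93107998 -0.36463135 -0.01157819]
 [-0.29302418 -0.72857306 -0.6191269 ]
 [ 0.21731752  0.57984935 -0.78520559]] [-0.4289495   0.21158274  1.35512197]
top 442.31562421517515 442.31562421517515 309.6417672669099 200.48223296931252 [0.0127559 0.        0.        0.        0.       ] [[ 0.06058837 -0.99815762 -0.00322714]
 [-0.97196922 -0.05826232 -0.22777477]
 [ 0.2271671   0.01693718 -0.9737085 ]] [0.00370348 0.4712729  1.13014191]
```

View pics/scene0.png

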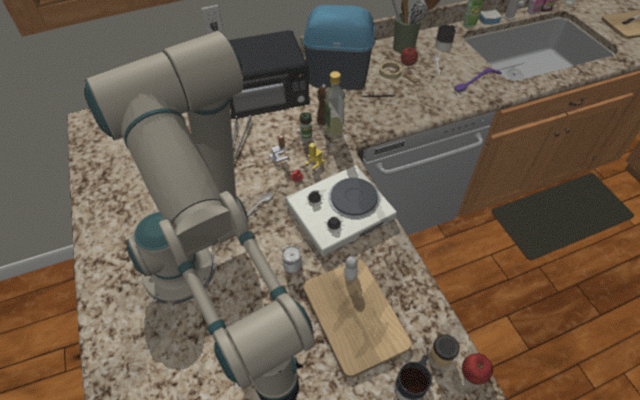

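View pics/top0.png

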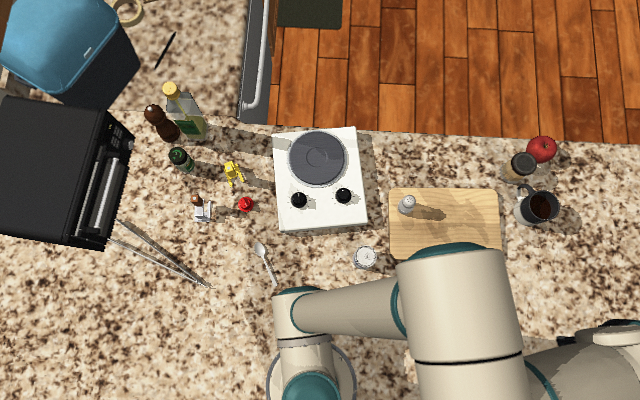

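Run:
```python
import cv2,pickle,numpy as np
t=pickle.load(open('top0.pkl','rb'))['pixels'];s=pickle.load(open('scene0.pkl','rb'))['pixels']
f=lambda im,x,y,w,h:cv2.resize(im[y:y+h,x:x+w],(400,300),interpolation=cv2.INTER_CUBIC)
cv2.imwrite('pics/c0.png',np.vstack([np.hstack([f(t,180,145,80,60+30-15),f(t,270,170,100,75)]),np.hstack([f(s,260,130,80,60),f(s,285,170,80,60)])]))
```

```text
(no output)
```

View pics/c0.png

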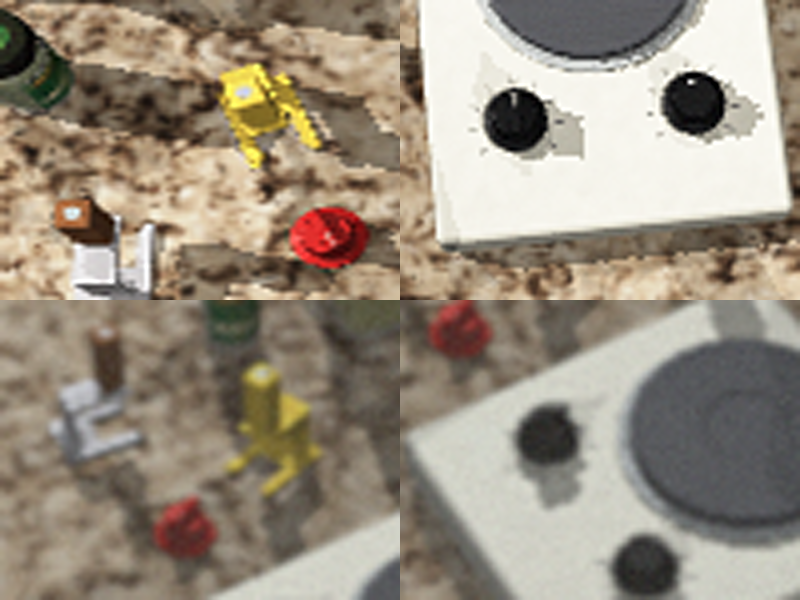

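```bash
cat > h.py <<'E'
import numpy as np,cv2
def on(im,px,z):
    K=np.array([[im['fx'],0,im['cx']],[0,im['fy'],im['cy']],[0,0,1]])
    u=cv2.undistortPoints(np.array(px,float).reshape(-1,1,2),K,np.array(im['D'],float))[:,0]
    R=np.array(im['R']);c=-R.T@im['t'];d=np.c_[u,np.ones(len(u))]@R
    return c+d*((np.broadcast_to(z,len(u))-c[2])/d[:,2])[:,None]
def proj(im,X):
    K=np.array([[im['fx'],0,im['cx']],[0,im['fy'],im['cy']],[0,0,1]])
    return cv2.projectPoints(np.array(X,float).reshape(-1,3),cv2.Rodrigues(np.array(im['R']))[0],np.array(im['t']),K,np.array(im['D'],float))[0][:,0]
E
python3 - <<'E'
import cv2,pickle,numpy as np
t=pickle.load(open('top0.pkl','rb'))['pixels'];s=pickle.load(open('scene0.pkl','rb'))['pixels']
f=lambda im,x,y,w,h:cv2.resize(im[y:y+h,x:x+w],(400,300),interpolation=cv2.INTER_CUBIC)
cv2.imwrite('pics/c1.png',np.vstack([np.hstack([f(t,185,192,40,30),f(t,285,185,32,24)]),np.hstack([f(s,268,132,40,30),f(t,328,181,32,24)])]))
# hob deck mask corners
m=((t.min(2)>195)).astype(np.uint8);n,l,st,c=cv2.connectedComponentsWithStats(m)
i=1+np.argmax(st[1:,4]);print(st[i]);cs=cv2.findContours((l==i).astype(np.uint8),0,2)[0][0]
print(cv2.approxPolyDP(cv2.convexHull(cs),4,True)[:,0].tolist())
E
```

```text
[ 273  126   94  104 4557]
[[353, 126], [366, 221], [279, 229], [273, 148], [319, 129]]
```

View pics/c1.png

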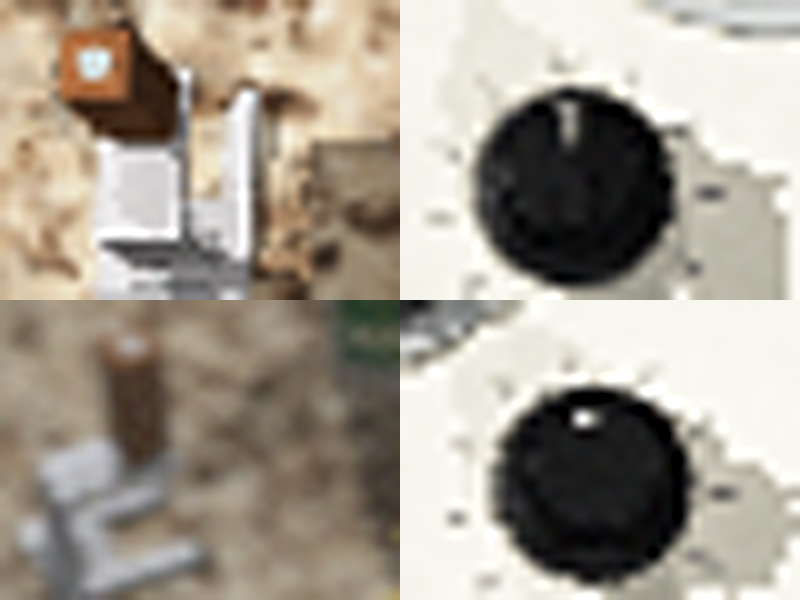

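Run:
```python
import cv2,pickle,numpy as np
from h import *
T=pickle.load(open('top0.pkl','rb'));S=pickle.load(open('scene0.pkl','rb'))
print('grip top',on(T,[(194.4,198.4)],.096))
print('tine r edge: ',on(T,[(210.6,201.5),(210.3,216)],.004))
print('top plate left edge',on(T,[(194.8,206.3),(194.9,216.3)],.044), 'right',on(T,[(203.4,216)],.044))
g=on(T,[(194.4,198.4)],.096)[0]
print('scene grip px',proj(S,[g]), 'seen',268+13.2,132+4.5)
c=on(T,[(353.5,126),(366.8,221.5),(279,229.5),(273,146)],.045)
print('hob',c, np.linalg.norm(np.diff(c,axis=0),axis=1))
print('caps top-ish',on(T,[(285+173/12.5,185+188/12.5),(328+192/12.5,181+183/12.5)],.055))
print('jar lid',on(T,[(179,155)],.105),'shaker base',on(T,[(406,208)],.03),'yellow',on(T,[(229,167)],.096),'red',on(T,[(245,205)],.01))
def f(im,x,y,w,h):
    a=np.clip(im[y:y+h,x:x+w].astype(float)*4,0,255).astype(np.uint8)
    return cv2.resize(a,(400,300),interpolation=cv2.INTER_CUBIC)
t,s=T['pixels'],S['pixels']
b=cv2.resize(s[250:380,290:420],(400,400));a=cv2.resize(t[180:270,380:510],(400,277))
top=np.vstack([np.hstack([f(t,285,185,32,24),f(t,328,181,32,24)]),np.hstack([f(s,300,184,32,24),f(s,320,210,32,24)])])
cv2.imwrite('pics/c2.png',top)
cv2.imwrite('pics/board.png',np.hstack([b[:300],cv2.copyMakeBorder(a,0,23,0,0,0)]))
```

```text
grip top [[0.44818396 0.32897007 0.096     ]]
tine r edge:  [[0.46247978 0.30898582 0.004     ]
 [0.42136745 0.30521014 0.004     ]]
top plate left edge [[0.43804228 0.34009754 0.044     ]
 [0.41077016 0.33654402 0.044     ]] right [[0.41294429 0.31391799 0.044     ]]
scene grip px [[279.94845024 135.87258937]] seen 281.2 136.5
hob [[ 0.69416591 -0.07768776  0.045     ]
 [ 0.42402036 -0.12349915  0.045     ]
 [ 0.38840481  0.10877809  0.045     ]
 [ 0.62155052  0.14334237  0.045     ]] [0.27400238 0.23499187 0.23569389]
caps top-ish [[ 0.46953635  0.06100796  0.055     ]
 [ 0.48878136 -0.05741823  0.055     ]]
jar lid [[0.56017644 0.38066942 0.105     ]] shaker base [[ 0.47060591 -0.2304216   0.03      ]] yellow [[0.53801502 0.2483953  0.096     ]] red [[0.45696616 0.21113184 0.01      ]]
```

View pics/c2.png

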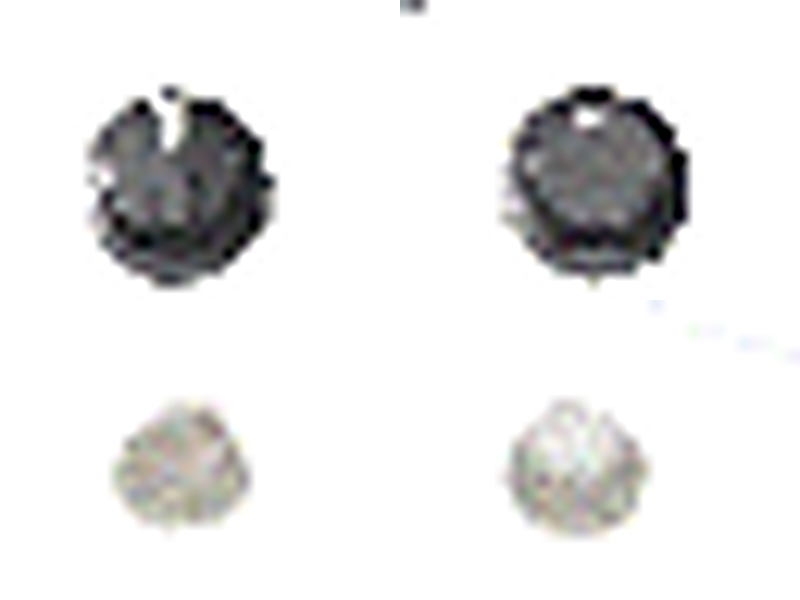

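The cap at top px (299,200) shows the finger-bar edges and a non-round outline. The one at (344,195) is a plain disc, so that is the flat cap, and the red one at (245,204) is a look-alike. The aluminium puller with the brown grip is at (194,198), tines towards +x. The yellow one at (230,168) is a look-alike. Now moving above the puller.

Emit:
{"fn": "move_arm", "kwargs": {
  "steps": [0,0,0.218,0.274,0.877,0,0.5,0,0,0.218,0.274,0.877,0,0.5,0,0,0.218,0.274,0.877,0,0.5,0,0,0.218,0.274,0.877,0,0.5,0,0,0.218,0.274,0.877,0,0.5,0,0,0.218,0.274,0.877,0,0.5,0,0,0.218,0.274,0.877,0,0.5,0,0,0.218,0.274,0.877,0,0.5,0,0,0.218,0.274,0.877,0,0.5,0,0,0.218,0.274,0.877,0,0.5]
}}

```text
clock: 1.1
position: [0.3226, -0.069, 0.2282]
ee_rot: [0.0, 0.668, 0.744, 0.0]
contact_force: [1.7, -0.3, -0.3]
width: 0.0639
gripper_force: 0.0
```

View pics/board.png

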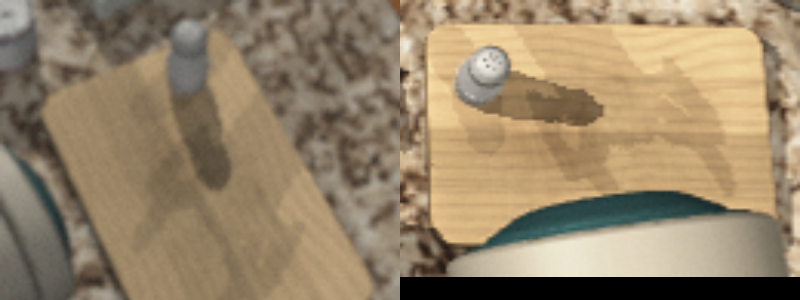

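Emit:
{"fn": "move_arm", "kwargs": {
  "steps": [0,0,0,0.125,0.398,0,0.5,0,0,0,0.125,0.398,0,0.5,0,0,0,0.125,0.398,0,0.5,0,0,0,0.125,0.398,0,0.5,0,0,0,0.125,0.398,0,0.5,0,0,0,0.125,0.398,0,0.5,0,0,0,0.125,0.398,0,0.5,0,0,0,0.125,0.398,0,0.5,0,0,0,0.125,0.398,-0.07,0.5,0,0,0,0.125,0.398,-0.07,0.5]
}}

```text
clock: 2.1
position: [0.4465, 0.3285, 0.1546]
ee_rot: [-0.001, 0.668, 0.744, -0.002]
contact_force: [-1.0, -0.6, -0.8]
width: 0.064
gripper_force: 0.0
```

Run:
```python
from rig import manip
import cv2,pickle,numpy as np
from h import *
print(manip.get_state()['position'],manip.get_state()['contact_force'])
T=manip.get_image('top');S=manip.get_image('scene');pickle.dump((T,S),open('1.pkl','wb'))
f=lambda im,x,y,w,h:cv2.resize(im[y:y+h,x:x+w],(400,300),interpolation=cv2.INTER_CUBIC)
t,s=T['pixels'],S['pixels']
cv2.imwrite('pics/d1.png',np.vstack([np.hstack([f(t,160,140,80,60),f(s,250,90,80,60)]),np.hstack([f(t,380,180,140,105),f(s,285,250,140,105)])]))
```

```text
[0.44648819 0.3284525  0.15461249] [-0.981352   -0.60873397 -0.82980698]
```

View pics/d1.png

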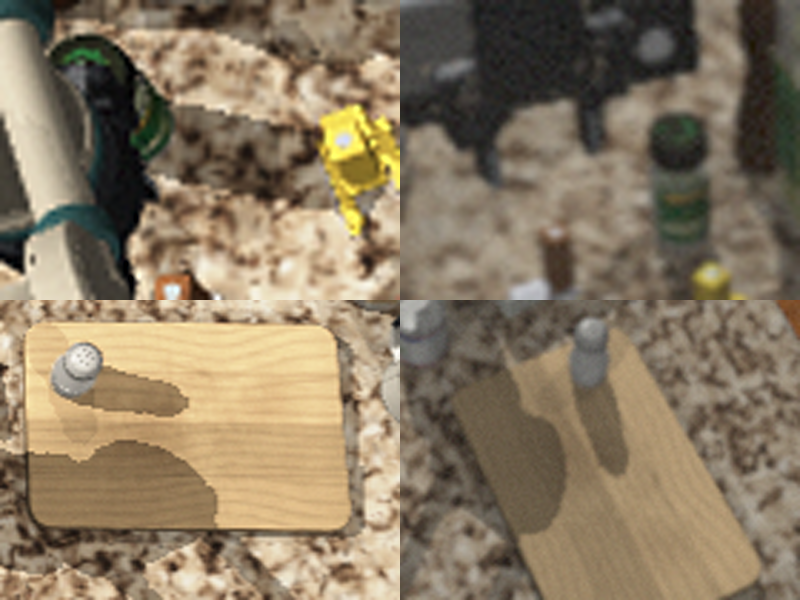

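Run:
```python
import pickle,numpy as np
from h import *
T,S=pickle.load(open('1.pkl','rb'))
p=np.array([.4465,.3285,.138]);a=np.radians(6.2);d=np.array([np.cos(a),np.sin(a),0])*.037
print(proj(S,[p-d,p+d,p]),proj(T,[p]))
g=on(T,[(194.4,198.4)],.096)[0];print(g,proj(S,[g]))
# board corners top view z=.022, scale 140/400
c=on(T,[(380+25*.35,180+24*.35),(380+340*.35,180+23*.35),(380+352*.35,180+230*.35),(380+27*.35,180+222*.35)],.022);print(c,c.mean(0),np.linalg.norm(np.diff(c,axis=0),axis=1))
print('shaker top',on(T,[(380+82*.35,180+53*.35)],.112))
```

```text
[[268.6892495  130.73459881]
 [288.35378183 123.68607097]
 [278.58514305 127.18426   ]] [[190.17058285 195.1493203 ]]
[0.44818396 0.32897007 0.096     ] [[279.94845024 135.87258937]]
[[ 0.52513996 -0.18387124  0.022     ]
 [ 0.54422301 -0.48711463  0.022     ]
 [ 0.34500602 -0.49083526  0.022     ]
 [ 0.3339379  -0.18950805  0.022     ]] [ 0.43707672 -0.3378323   0.022     ] [0.30384324 0.19925173 0.30153041]
shaker top [[ 0.47686768 -0.22011164  0.112     ]]
```

Emit:
{"fn": "move_arm", "kwargs": {
  "steps": [0,0,0,0.001,0,0,0.5,0,0,0,0.001,0,-0.03,0.5,0,0,0,0.001,0,-0.06,0.5,0,0,0,0.001,0,-0.084,0.5,0,0,0,0.001,0,-0.084,0.5,0,0,0,0.001,0,-0.084,-0.5,0,0,0,0.001,0,-0.084,-1,0,0,0,0.001,0,-0.084,-1,0,0,0,0.001,0,-0.084,-1,0,0,0,0.001,0,-0.084,-1],
  "squeeze": 50
}}

```text
clock: 3.2
position: [0.4502, 0.3279, 0.0763]
ee_rot: [0.001, 0.669, 0.743, 0.002]
contact_force: [-1.0, 0.3, 6.3]
width: 0.0189
gripper_force: 49.0
```

Run:
```python
from rig import manip
s=manip.get_state();print(s)
```

```text
{'clock': 3.2, 'qpos': array([5.04588125e-01, 3.73698074e-01, 1.77008971e+00, 5.54559105e-05,
       9.93409097e-01, 3.98945664e-01]), 'qd': array([-6.89084987e-04, -1.58496748e-03, -8.93503917e-05, -2.46094470e-03,
        2.90898600e-03, -3.52730619e-04]), 'effort': array([ 3.80350475e-02, -3.91187882e+01, -1.78627610e+01, -5.29316766e-02,
       -1.55159617e-01, -6.22863765e-02]), 'position': array([0.45016542, 0.32791503, 0.07629231]), 'ee_rot': array([6.97770998e-04, 6.68797282e-01, 7.43441568e-01, 2.08430931e-03]), 'contact_force': array([-1.03544054,  0.27153176,  6.26735648]), 'moment': array([-0.00857566,  0.12069918, -0.06319439]), 'gripper_force': 49.021684527397156, 'width': 0.01894428841987896}
```

Emit:
{"fn": "move_arm", "kwargs": {
  "steps": [0,0,0,0,0,0.02,-1,0,0,0,0,0,0.06,-1,0,0,0,0,0,0.1,-1,0,0,0.00875,-0.005,-0.04,0.1,-1,0,0,0.00875,-0.01,-0.09,0.1,-1,0,0,0.00875,-0.015,-0.14,0.1,-1,0,0,0.00875,-0.02,-0.19,0.1,-1,0,0,0.00875,-0.025,-0.23,0.1,-1,0,0,0.00875,-0.028,-0.26,0.1,-1,0,0,0.00875,-0.029,-0.273,0.1,-1]
}}

```text
clock: 4.2
position: [0.419, 0.0516, 0.1746]
ee_rot: [0.001, 0.649, 0.761, -0.0]
contact_force: [0.0, -0.1, -1.8]
width: 0.0187
gripper_force: 49.2
```

Run:
```python
from rig import manip
import cv2,pickle,numpy as np
from h import *
T=manip.get_image('top');S=manip.get_image('scene');pickle.dump((T,S),open('2.pkl','wb'))
s=manip.get_state();print({k:s[k].round(4) for k in('position','ee_rot','contact_force','moment')},s['width'],s['clock'])
f=lambda im,x,y,w,h:cv2.resize(im[y:y+h,x:x+w],(w*8,h*8),interpolation=cv2.INTER_CUBIC)
t,s=T['pixels'],S['pixels']
cv2.imwrite('pics/d2.png',np.hstack([f(t,275,165,50,65),f(s,288,165,50,65)]))
# cap fit on earlier pictures
from scipy.optimize import minimize
T0,S0=[pickle.load(open(n+'0.pkl','rb')) for n in('top','scene')]
th=np.linspace(0,2*np.pi,60)
circ=lambda x,y,r,z:np.c_[x+r*np.cos(th),y+r*np.sin(th),0*th+z]
def cost(p,ims,h):
    c=0
    for im in ims:
        P=np.vstack([circ(*p,.022,.053),circ(*p,.022,.056),circ(*p,.0155,.053+h)])
        px=proj(im,P);ctr=px.mean(0).astype(int)
        x0,y0=ctr-16;g=cv2.cvtColor(im['pixels'],cv2.COLOR_BGR2GRAY)[y0:y0+32,x0:x0+32]
        m=np.clip((150-g.astype(float))/90,0,1)
        if im is S0: m=np.clip((130-g.astype(float))/60,0,1)
        q=((px-[x0,y0]+.5)*16-.5);M=np.zeros((512,512),np.uint8)
        cv2.fillConvexPoly(M,cv2.convexHull(q.astype(np.float32)).round().astype(np.int32),1)
        M=cv2.resize(M.astype(np.float32),(32,32),interpolation=cv2.INTER_AREA)
        c+=np.abs(M-m).sum()
    return c
for n,p0,h in(('L',(.470,.063),.02),('R',(.489,-.0555),.02)):
  for ims in([T0],[S0],[T0,S0]):
    r=minimize(cost,p0,(ims,h),method='Nelder-Mead',options=dict(initial_simplex=np.array(p0)+[[0,0],[.006,0],[0,.006]]))
    print(n,len(ims),r.x.round(4),r.fun)
```

```text
{'position': array([0.4195, 0.0525, 0.1746]), 'ee_rot': array([5.000e-04, 6.492e-01, 7.606e-01, 1.000e-04]), 'contact_force': array([ 0.0929, -0.4043, -1.8296]), 'moment': array([ 0.0542,  0.0208, -0.0378])} 0.018644888879085605 4.3
L 1 [0.4707 0.0618] 25.31215277777778
L 1 [0.4705 0.0557] 53.70885416666667
L 2 [0.4706 0.0602] 109.91267361111112
R 1 [ 0.4888 -0.0566] 43.58342013888889
R 1 [ 0.4891 -0.0623] 97.70182291666669
R 2 [ 0.4886 -0.0575] 155.2644965277778
```

View pics/d2.png

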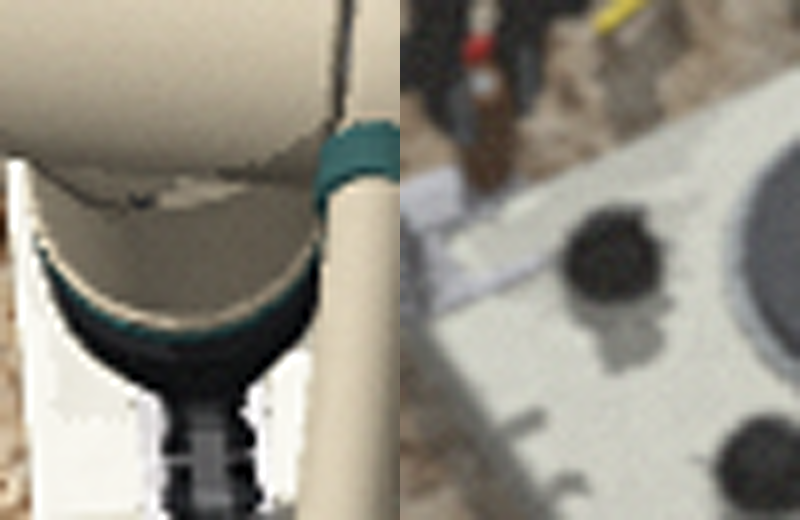

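Scene px: the puller's grip is at (299,181), its near tine tip at about (307,197), and the bar cap at (315,197). Lining up in front of the dial and descending to just above the deck.

Emit:
{"fn": "move_arm", "kwargs": {
  "steps": [0,0,0,0.0165,0.0025,0,-1,0,0,0,0.0165,0.0025,-0.01,-1,0,0,0,0.0165,0.0025,-0.025,-1,0,0,0,0.0165,0.0025,-0.035,-1,0,0,0,0.0165,0.0025,-0.042,-1,0,0,0,0.0165,0.0025,-0.046,-1,0,0,0,0.0165,0.0025,-0.048,-1,0,0,0,0.0165,0.0025,-0.049,-1,0,0,0,0.0165,0.0025,-0.049,-1,0,0,0,0.0165,0.0025,-0.049,-1]
}}

```text
clock: 5.3
position: [0.4366, 0.0565, 0.1255]
ee_rot: [0.0, 0.648, 0.762, 0.0]
contact_force: [-1.0, -0.3, -1.4]
width: 0.0189
gripper_force: 49.2
```

```bash
cat > st.py <<'E'
from rig import manip
s=manip.get_state();print({k:s[k].round(4).tolist() for k in('position','ee_rot','contact_force','moment')},s['width'],s['clock'])
E
python3 st.py
```

```text
{'position': [0.4366, 0.0565, 0.1255], 'ee_rot': [0.0004, 0.6481, 0.7615, 0.0003], 'contact_force': [-1.036, -0.3365, -1.4347], 'moment': [-0.0173, 0.023, 0.0591]} 0.018901555896362637 5.3
```

Emit:
{"fn": "move_arm", "kwargs": {
  "steps": [0,0,0,0,-0.001,-0.0005,-1,0,0,0,0,-0.001,-0.001,-1,0,0,0,0,-0.001,-0.0015,-1,0,0,0,0,-0.001,-0.002,-1,0,0,0,0,-0.001,-0.0025,-1,0,0,0,0,-0.001,-0.003,-1,0,0,0,0,-0.001,-0.0035,-1,0,0,0,0,-0.001,-0.0035,-1,0,0,0,0,-0.001,-0.0035,-1,0,0,0,0,-0.001,-0.0035,-1]
}}

```text
clock: 6.3
position: [0.4363, 0.0556, 0.1217]
ee_rot: [0.0, 0.648, 0.762, 0.0]
contact_force: [0.6, 0.3, -2.3]
width: 0.0187
gripper_force: 49.2
```

Emit:
{"fn": "move_arm", "kwargs": {
  "steps": [0,0,0,0,0,-0.0003,-1,0,0,0,0,0,-0.0006,-1,0,0,0,0,0,-0.0009,-1,0,0,0,0,0,-0.001,-1,0,0,0,0,0,-0.001,-1,0,0,0,0,0,-0.001,-1,0,0,0,0,0,-0.001,-1,0,0,0,0,0,-0.001,-1,0,0,0,0,0,-0.001,-1,0,0,0,0,0,-0.001,-1]
}}

```text
clock: 7.3
position: [0.4365, 0.0555, 0.1212]
ee_rot: [0.0, 0.648, 0.762, 0.0]
contact_force: [-0.7, 0.1, 5.7]
width: 0.0184
gripper_force: 50.0
```

Emit:
{"fn": "move_arm", "kwargs": {
  "steps": [0,0,0,0,0,0.0005,-1,0,0,0,0.003,0.0005,0.0005,-1,0,0,0,0.006,0.001,0.0005,-1,0,0,0,0.009,0.0014,0.0005,-1,0,0,0,0.012,0.0019,0.0005,-1,0,0,0,0.015,0.0024,0.0005,-1,0,0,0,0.018,0.0029,0.0005,-1,0,0,0,0.02,0.0032,0.0005,-1,0,0,0,0.022,0.0035,0.0005,-1,0,0,0,0.022,0.0035,0.0005,-1]
}}

```text
clock: 8.3
position: [0.4469, 0.0579, 0.1211]
ee_rot: [-0.008, 0.647, 0.762, -0.009]
contact_force: [-20.1, -4.2, 26.0]
width: 0.0188
gripper_force: 64.0
```

Emit:
{"fn": "move_arm", "kwargs": {
  "steps": [0,0,0,-0.003,-0.0005,0,-1,0,0,0,-0.006,-0.001,0,-1,0,0,0,-0.01,-0.0016,0,-1,0,0,0,-0.014,-0.0022,0,-1,0,0,0,-0.016,-0.0025,0,-1,0,0,0,-0.018,-0.0028,0,-1,0,0,0,-0.02,-0.0031,0,-1,0,0,0,-0.022,-0.0035,0,-1,0,0,0,-0.022,-0.0035,0,-1,0,0,0,-0.022,-0.0035,0,-1]
}}

```text
clock: 9.3
position: [0.4369, 0.0555, 0.1212]
ee_rot: [0.0, 0.648, 0.762, 0.0]
contact_force: [1.9, 1.5, 0.9]
width: 0.0189
gripper_force: 49.6
```

```bash
python3 st.py
python3 - <<'E'
from rig import manip
import cv2,pickle,numpy as np
from h import *
T=manip.get_image('top');S=manip.get_image('scene');pickle.dump((T,S),open('3.pkl','wb'))
# wireframe overlay, puller pose in arm->camera frame
a=np.radians(9.2);R=np.array([[np.cos(a),-np.sin(a),0],[np.sin(a),np.cos(a),0],[0,0,1]])
s=manip.get_state();o=s['position']+[-.002,.001,-.0763];o[2]=.045
def draw(im,x,y,w,h,k):
    c=im['pixels'][y:y+h,x:x+w].astype(float)
    c=np.clip((c-90)*1.6,0,255).astype(np.uint8)
    c=cv2.resize(c,(w*k,h*k),interpolation=cv2.INTER_CUBIC);d=c.copy()
    for L in([(13,21,4),(-36,21,4),(-36,-21,4),(13,-21,4)],[(13,12.5,4),(-18,12.5,4),(-18,-12.5,4),(13,-12.5,4)],):
        p=proj(im,np.array(L)/1000@R.T+o);p=((p-[x,y]+.5)*k).astype(np.int32)
        cv2.polylines(d,[p],False,(0,0,255),1)
    th=np.linspace(0,6.28,40)
    p=proj(im,np.c_[.4707+.022*np.cos(th),.0618+.022*np.sin(th),0*th+.053]);cv2.polylines(d,[((p-[x,y]+.5)*k).astype(np.int32)],True,(0,160,0),1)
    return np.hstack([c,d])
a1=draw(S,285,172,40,30,10);a2=draw(T,284,190,40,30,10)
cv2.imwrite('pics/d3.png',np.vstack([a1,a2]))
E
```

```text
{'position': [0.4369, 0.0555, 0.1212], 'ee_rot': [0.0005, 0.6481, 0.7615, 0.0004], 'contact_force': [1.9329, 1.517, 0.8657], 'moment': [0.138, -0.2889, 0.0138]} 0.01891933890259903 9.3
```

View pics/d3.png

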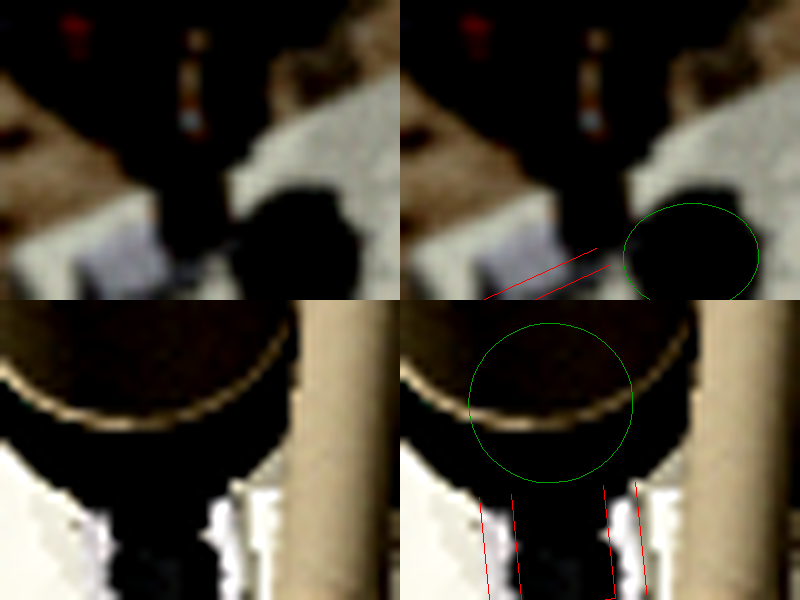

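Emit:
{"fn": "move_arm", "kwargs": {
  "steps": [0,0,0,0,0,0.0008,-1,0,0,0,0,0,0.0008,-1,0,0,0,0.002,0.0003,0.0008,-1,0,0,0,0.004,0.0006,0.0008,-1,0,0,0,0.006,0.0009,0.0008,-1,0,0,0,0.007,0.0011,0.0008,-1,0,0,0,0.008,0.0013,0.0008,-1,0,0,0,0.009,0.0014,0.0008,-1,0,0,0,0.009,0.0014,0.0008,-1,0,0,0,0.009,0.0014,0.0008,-1]
}}

```text
clock: 10.4
position: [0.4452, 0.057, 0.1219]
ee_rot: [-0.0, 0.648, 0.762, 0.0]
contact_force: [0.2, 0.4, -0.4]
width: 0.0187
gripper_force: 49.5
```

```bash
python3 st.py
```

```text
{'position': [0.4452, 0.057, 0.1219], 'ee_rot': [-0.0, 0.6481, 0.7616, 0.0], 'contact_force': [0.2481, 0.4474, -0.3776], 'moment': [0.0561, 0.0194, -0.0229]} 0.018747756273484146 10.4
```

Emit:
{"fn": "move_arm", "kwargs": {
  "steps": [0,0,0,0.0005,0.0001,0,-1,0,0,0,0.001,0.0002,0,-1,0,0,0,0.0015,0.0002,0,-1,0,0,0,0.002,0.0003,0,-1,0,0,0,0.0025,0.0004,0,-1,0,0,0,0.003,0.0005,0,-1,0,0,0,0.0035,0.0006,0,-1,0,0,0,0.004,0.0006,0,-1,0,0,0,0.004,0.0006,0,-1,0,0,0,0.004,0.0006,0,-1]
}}

```text
clock: 11.4
position: [0.4493, 0.0576, 0.1219]
ee_rot: [0.0, 0.648, 0.762, 0.0]
contact_force: [0.0, -0.7, -1.4]
width: 0.0187
gripper_force: 49.5
```

```bash
python3 st.py
```

```text
{'position': [0.4493, 0.0576, 0.1219], 'ee_rot': [0.0, 0.6481, 0.7616, 0.0], 'contact_force': [0.0444, -0.7489, -1.3549], 'moment': [0.0192, -0.0146, -0.0053]} 0.018734682810817933 11.4
```

Emit:
{"fn": "move_arm", "kwargs": {
  "steps": [0,0,0,0.0005,0.0001,0,-1,0,0,0,0.001,0.0002,0,-1,0,0,0,0.0015,0.0002,0,-1,0,0,0,0.002,0.0003,0,-1,0,0,0,0.0025,0.0004,0,-1,0,0,0,0.003,0.0005,0,-1,0,0,0,0.0035,0.0006,0,-1,0,0,0,0.004,0.0006,0,-1,0,0,0,0.0045,0.0007,0,-1,0,0,0,0.0045,0.0007,0,-1]
}}

```text
clock: 12.4
position: [0.4539, 0.0583, 0.1219]
ee_rot: [0.0, 0.648, 0.762, 0.0]
contact_force: [0.2, 0.9, -1.2]
width: 0.0185
gripper_force: 49.5
```

```bash
python3 st.py
```

```text
{'position': [0.4539, 0.0583, 0.1219], 'ee_rot': [0.0001, 0.6481, 0.7616, 0.0001], 'contact_force': [0.2121, 0.8994, -1.2356], 'moment': [0.0069, -0.0081, 0.012]} 0.01847066416543788 12.4
```

Emit:
{"fn": "move_arm", "kwargs": {
  "steps": [0,0,0,0.001,0.0001,0,-1,0,0,0,0.002,0.0002,0,-1,0,0,0,0.003,0.0003,0,-1,0,0,0,0.004,0.0005,0,-1,0,0,0,0.005,0.0007,0,-1,0,0,0,0.006,0.0008,0,-1,0,0,0,0.007,0.001,0,-1,0,0,0,0.0075,0.0011,0,-1,0,0,0,0.0075,0.0011,0,-1,0,0,0,0.0075,0.0011,0,-1]
}}

```text
clock: 13.4
position: [0.4612, 0.0594, 0.1219]
ee_rot: [0.0, 0.648, 0.762, 0.0]
contact_force: [0.2, 0.8, -2.3]
width: 0.0185
gripper_force: 49.5
```

```bash
python3 st.py
```

```text
{'position': [0.4612, 0.0594, 0.1219], 'ee_rot': [0.0, 0.6481, 0.7616, 0.0], 'contact_force': [0.1982, 0.8125, -2.2765], 'moment': [-0.0184, 0.023, -0.0456]} 0.018477119731458363 13.4
```

Emit:
{"fn": "move_arm", "kwargs": {
  "steps": [0,0,0,0.0005,0.0001,0,-1,0,0,0,0.001,0.0002,0,-1,0,0,0,0.0015,0.0002,0,-1,0,0,0,0.002,0.0003,0,-1,0,0,0,0.0025,0.0004,0,-1,0,0,0,0.003,0.0005,0,-1,0,0,0,0.0035,0.0006,0,-1,0,0,0,0.004,0.0006,0,-1,0,0,0,0.0045,0.0007,0,-1,0,0,0,0.0045,0.0007,0,-1]
}}

```text
clock: 14.4
position: [0.4659, 0.0601, 0.1219]
ee_rot: [0.0, 0.648, 0.762, 0.0]
contact_force: [-0.4, -0.3, -1.8]
width: 0.0189
gripper_force: 49.5
```

```bash
python3 st.py
```

```text
{'position': [0.4659, 0.0601, 0.1219], 'ee_rot': [0.0001, 0.648, 0.7616, 0.0001], 'contact_force': [-0.3722, -0.2507, -1.7745], 'moment': [0.0108, -0.0994, -0.0709]} 0.018873167384776762 14.4
```

Emit:
{"fn": "move_arm", "kwargs": {
  "steps": [0,0,0,0.0005,0.0001,0,-1,0,0,0,0.001,0.0002,0,-1,0,0,0,0.0015,0.0002,0,-1,0,0,0,0.002,0.0003,0,-1,0,0,0,0.0025,0.0004,0,-1,0,0,0,0.003,0.0005,0,-1,0,0,0,0.0035,0.0006,0,-1,0,0,0,0.004,0.0006,0,-1,0,0,0,0.004,0.0006,0,-1,0,0,0,0.004,0.0006,0,-1]
}}

```text
clock: 15.4
position: [0.4698, 0.0607, 0.1219]
ee_rot: [0.0, 0.648, 0.762, 0.0]
contact_force: [-0.4, 0.6, -0.9]
width: 0.019
gripper_force: 49.5
```

```bash
python3 st.py
```

```text
{'position': [0.4698, 0.0607, 0.1219], 'ee_rot': [0.0, 0.6481, 0.7616, 0.0], 'contact_force': [-0.4158, 0.5855, -0.928], 'moment': [-0.0319, 0.0027, 0.0005]} 0.019017841882570052 15.4
```

Emit:
{"fn": "move_arm", "kwargs": {
  "steps": [0,0,0,0.0005,0.0001,0,-1,0,0,0,0.001,0.0002,0,-1,0,0,0,0.0015,0.0002,0,-1,0,0,0,0.002,0.0003,0,-1,0,0,0,0.0025,0.0004,0,-1,0,0,0,0.003,0.0005,0,-1,0,0,0,0.003,0.0005,0,-1,0,0,0,0.003,0.0005,0,-1,0,0,0,0.003,0.0005,0,-1,0,0,0,0.003,0.0005,0,-1]
}}

```text
clock: 16.4
position: [0.4728, 0.0612, 0.1219]
ee_rot: [0.0, 0.648, 0.762, 0.0]
contact_force: [-0.1, 0.1, -1.3]
width: 0.0187
gripper_force: 49.5
```

```bash
python3 st.py
```

```text
{'position': [0.4728, 0.0612, 0.1219], 'ee_rot': [0.0, 0.6481, 0.7616, 0.0], 'contact_force': [-0.1084, 0.103, -1.2979], 'moment': [0.0341, 0.0082, -0.0377]} 0.018679619252610854 16.4
```

Emit:
{"fn": "move_arm", "kwargs": {
  "steps": [0,0,0,0.0005,0.0001,0,-1,0,0,0,0.001,0.0002,0,-1,0,0,0,0.0015,0.0002,0,-1,0,0,0,0.002,0.0003,0,-1,0,0,0,0.0025,0.0004,0,-1,0,0,0,0.003,0.0005,0,-1,0,0,0,0.003,0.0005,0,-1,0,0,0,0.003,0.0005,0,-1,0,0,0,0.003,0.0005,0,-1,0,0,0,0.003,0.0005,0,-1]
}}

```text
clock: 17.4
position: [0.4757, 0.0617, 0.1219]
ee_rot: [0.0, 0.648, 0.762, 0.0]
contact_force: [0.0, -0.2, -1.8]
width: 0.0184
gripper_force: 49.5
```

```bash
python3 st.py
```

```text
{'position': [0.4757, 0.0617, 0.1219], 'ee_rot': [0.0, 0.6481, 0.7616, 0.0], 'contact_force': [0.0362, -0.2473, -1.7641], 'moment': [-0.0194, -0.0382, 0.0136]} 0.01835932980009367 17.4
```

Emit:
{"fn": "move_arm", "kwargs": {
  "steps": [0,0,0,0.0005,0.0001,0,-1,0,0,0,0.001,0.0002,0,-1,0,0,0,0.0015,0.0002,0,-1,0,0,0,0.002,0.0003,0,-1,0,0,0,0.0025,0.0004,0,-1,0,0,0,0.0025,0.0004,0,-1,0,0,0,0.0025,0.0004,0,-1,0,0,0,0.0025,0.0004,0,-1,0,0,0,0.0025,0.0004,0,-1,0,0,0,0.0025,0.0004,0,-1]
}}

```text
clock: 18.4
position: [0.4783, 0.0621, 0.1219]
ee_rot: [0.0, 0.648, 0.762, 0.0]
contact_force: [0.0, 0.5, -1.6]
width: 0.0192
gripper_force: 49.5
```

```bash
python3 st.py
```

```text
{'position': [0.4783, 0.0621, 0.1219], 'ee_rot': [0.0001, 0.6481, 0.7616, 0.0001], 'contact_force': [0.0155, 0.4792, -1.5845], 'moment': [0.0337, -0.0129, -0.0292]} 0.019203495594995144 18.4
```

Emit:
{"fn": "move_arm", "kwargs": {
  "steps": [0,0,0,0.0004,0.0001,0,-1,0,0,0,0.0008,0.0001,0,-1,0,0,0,0.0012,0.0002,0,-1,0,0,0,0.0016,0.0003,0,-1,0,0,0,0.002,0.0003,0,-1,0,0,0,0.002,0.0003,0,-1,0,0,0,0.002,0.0003,0,-1,0,0,0,0.002,0.0003,0,-1,0,0,0,0.002,0.0003,0,-1,0,0,0,0.002,0.0003,0,-1]
}}

```text
clock: 19.4
position: [0.4802, 0.0624, 0.1219]
ee_rot: [0.0, 0.648, 0.762, -0.0]
contact_force: [-0.7, 0.8, -1.9]
width: 0.0188
gripper_force: 49.6
```

```bash
python3 st.py
```

```text
{'position': [0.4802, 0.0624, 0.1219], 'ee_rot': [0.0, 0.6481, 0.7616, -0.0], 'contact_force': [-0.7431, 0.8474, -1.9337], 'moment': [0.0064, 0.0622, 0.027]} 0.018773680607831553 19.4
```

Emit:
{"fn": "move_arm", "kwargs": {
  "steps": [0,0,0,0.0002,0,0,-1,0,0,0,0.0004,0.0001,0,-1,0,0,0,0.0006,0.0001,0,-1,0,0,0,0.0008,0.0001,0,-1,0,0,0,0.001,0.0002,0,-1,0,0,0,0.001,0.0002,0,-1,0,0,0,0.001,0.0002,0,-1,0,0,0,0.001,0.0002,0,-1,0,0,0,0.001,0.0002,0,-1,0,0,0,0.001,0.0002,0,-1]
}}

```text
clock: 20.4
position: [0.4808, 0.0625, 0.1218]
ee_rot: [-0.0, 0.648, 0.762, -0.0]
contact_force: [-3.3, -0.2, -1.5]
width: 0.0187
gripper_force: 50.0
```

```bash
python3 st.py
```

```text
{'position': [0.4808, 0.0625, 0.1218], 'ee_rot': [-0.0003, 0.648, 0.7616, -0.0003], 'contact_force': [-3.2829, -0.1798, -1.5236], 'moment': [-0.1787, 0.6426, 0.015]} 0.01866192074952467 20.4
```

Emit:
{"fn": "move_arm", "kwargs": {
  "steps": [0,0,0,0,0,0.0008,-1,0,0,0,0,0,0.0016,-1,0,0,0,0,0,0.0024,-1,0,0,0,0,0,0.0032,-1,0,0,0,0,0,0.0038,-1,0,0,0,0,0,0.0044,-1,0,0,0,0,0,0.005,-1,0,0,0,0,0,0.0055,-1,0,0,0,0,0,0.006,-1,0,0,0,0,0,0.006,-1]
}}

```text
clock: 21.4
position: [0.481, 0.0626, 0.1279]
ee_rot: [-0.0, 0.648, 0.762, -0.0]
contact_force: [-3.5, -0.9, -5.5]
width: 0.0189
gripper_force: 49.4
```

```bash
python3 st.py
```

```text
{'position': [0.481, 0.0626, 0.1279], 'ee_rot': [-0.0002, 0.6481, 0.7616, -0.0002], 'contact_force': [-3.5086, -0.8568, -5.4895], 'moment': [-0.1343, 0.7556, 0.0007]} 0.01893206404490639 21.4
```

Emit:
{"fn": "move_arm", "kwargs": {
  "steps": [0,0,0,0,0,0.0005,-1,0,0,0,0,0,0.001,-1,0,0,0,0,0,0.0015,-1,0,0,0,0,0,0.002,-1,0,0,0,0,0,0.0025,-1,0,0,0,0,0,0.003,-1,0,0,0,0,0,0.0035,-1,0,0,0,0,0,0.004,-1,0,0,0,0,0,0.0045,-1,0,0,0,0,0,0.0045,-1]
}}

```text
clock: 22.4
position: [0.4816, 0.0626, 0.1329]
ee_rot: [0.0, 0.648, 0.762, 0.0]
contact_force: [-4.2, -0.3, -0.5]
width: 0.0187
gripper_force: 50.3
```

```bash
python3 st.py
```

```text
{'position': [0.4816, 0.0626, 0.1329], 'ee_rot': [0.0004, 0.6481, 0.7616, 0.0004], 'contact_force': [-4.1928, -0.306, -0.4752], 'moment': [-0.0711, 0.8468, 0.0054]} 0.018659082969633905 22.4
```

Emit:
{"fn": "move_arm", "kwargs": {
  "steps": [0,0,0,-0.0003,0,0,-1,0,0,0,-0.0006,-0.0001,0.0005,-1,0,0,0,-0.0006,-0.0001,0.001,-1,0,0,0,-0.0006,-0.0001,0.002,-1,0,0,0,-0.0006,-0.0001,0.003,-1,0,0,0,-0.0006,-0.0001,0.004,-1,0,0,0,-0.0006,-0.0001,0.006,-1,0,0,0,-0.0006,-0.0001,0.008,-1,0,0,0,-0.0006,-0.0001,0.01,-1,0,0,0,-0.0006,-0.0001,0.01,-1]
}}

```text
clock: 23.4
position: [0.4812, 0.0625, 0.1429]
ee_rot: [0.001, 0.648, 0.762, 0.0]
contact_force: [0.1, 0.2, -2.2]
width: 0.0184
gripper_force: 49.5
```

```bash
python3 st.py
```

```text
{'position': [0.4812, 0.0625, 0.1429], 'ee_rot': [0.0005, 0.6481, 0.7616, 0.0005], 'contact_force': [0.1258, 0.1764, -2.1881], 'moment': [0.0064, -0.0617, 0.0539]} 0.01844584704140295 23.4
```

Emit:
{"fn": "move_arm", "kwargs": {
  "steps": [0,0,0,0,0,0.003,-1,0,0,0,0,0,0.009,-1,0,0,0,0,0,0.018,-1,0,0,0,0,0,0.029,-1,0,0,0,0,0,0.041,-1,0,0,0,0,0,0.053,-1,0,0,0,0,0,0.064,-1,0,0,0,0,0,0.073,-1,0,0,0,0,0,0.079,-1,0,0,0,0,0,0.082,-1]
}}

```text
clock: 24.4
position: [0.4809, 0.0625, 0.2251]
ee_rot: [0.0, 0.648, 0.762, 0.0]
contact_force: [0.2, -1.5, -1.5]
width: 0.0188
gripper_force: 49.5
```

Run:
```python
from rig import manip
import cv2,pickle,numpy as np
T=manip.get_image('top');S=manip.get_image('scene')
s=manip.get_state();print({k:s[k].round(4).tolist() for k in('position','contact_force','moment')})
f=lambda im,x,y,w,h:cv2.resize(im[y:y+h,x:x+w],(w*8,h*8),interpolation=cv2.INTER_CUBIC)
cv2.imwrite('pics/d4.png',np.hstack([f(S['pixels'],285,145,60,70),f(S['pixels'],285,145,1,70)]))
```

```text
{'position': [0.4807, 0.0624, 0.2247], 'contact_force': [-1.1213, 0.0604, -2.4092], 'moment': [-0.0204, -0.041, -0.0388]}
```

View pics/d4.png

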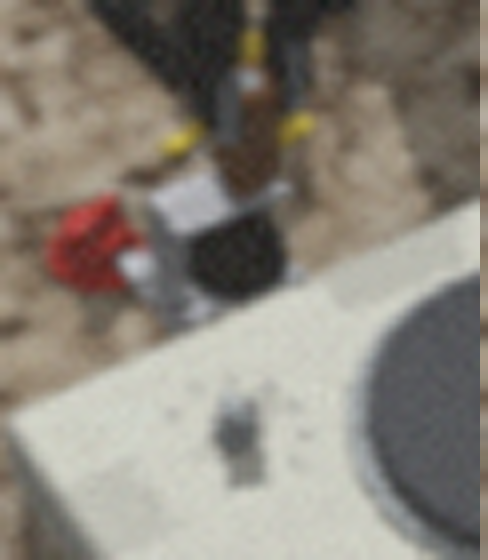

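The last view shows the cap lying on the fork under the plate (crop (235,255)) and the stem bare (crop (237,440)). Carrying it smoothly to the board.

Emit:
{"fn": "move_arm", "kwargs": {
  "steps": [0,0,0,-0.0005,-0.004,0,-1,0,0,0,-0.0014,-0.012,0,-1,0,0,0,-0.0028,-0.024,0,-1,0,0,0,-0.0047,-0.04,0,-1,0,0,0,-0.007,-0.06,0,-1,0,0,0,-0.0096,-0.082,0,-1,0,0,0,-0.0125,-0.106,0,-1,0,0,0,-0.0153,-0.13,0,-1,0,0,0,-0.018,-0.154,0,-1,0,0,0,-0.021,-0.178,0,-1]
}}

```text
clock: 25.5
position: [0.4589, -0.1175, 0.2243]
ee_rot: [-0.0, 0.648, 0.761, -0.0]
contact_force: [-0.0, 0.5, -2.0]
width: 0.019
gripper_force: 49.5
```

Emit:
{"fn": "move_arm", "kwargs": {
  "steps": [0,0,0,-0.0028,-0.024,0,-1,0,0,0,-0.0056,-0.048,0,-1,0,0,0,-0.0085,-0.072,0,-1,0,0,0,-0.0113,-0.096,0,-1,0,0,0,-0.014,-0.12,0,-1,0,0,0,-0.017,-0.144,0,-1,0,0,0,-0.0195,-0.166,0,-1,0,0,0,-0.0218,-0.186,0,-1,0,0,0,-0.024,-0.204,0,-1,0,0,0,-0.0258,-0.22,0,-1]
}}

```text
clock: 26.5
position: [0.4331, -0.3371, 0.2242]
ee_rot: [-0.0, 0.648, 0.761, -0.0]
contact_force: [0.1, 1.2, -2.1]
width: 0.0188
gripper_force: 49.5
```

Emit:
{"fn": "move_arm", "kwargs": {
  "steps": [0,0,0,-0.001,-0.012,0,-1,0,0,0,-0.002,-0.022,0,-1,0,0,0,-0.003,-0.029,0,-1,0,0,0,-0.003,-0.033,-0.002,-1,0,0,0,-0.003,-0.035,-0.007,-1,0,0,0,-0.003,-0.035,-0.015,-1,0,0,0,-0.003,-0.035,-0.025,-1,0,0,0,-0.003,-0.035,-0.036,-1,0,0,0,-0.003,-0.035,-0.047,-1,0,0,0,-0.003,-0.035,-0.058,-1]
}}

```text
clock: 27.5
position: [0.4307, -0.3701, 0.1652]
ee_rot: [-0.0, 0.648, 0.762, 0.0]
contact_force: [-0.3, 0.1, -2.8]
width: 0.0189
gripper_force: 49.5
```

Emit:
{"fn": "move_arm", "kwargs": {
  "steps": [0,0,0,0,0,-0.01,-1,0,0,0,0,0,-0.02,-1,0,0,0,0,0,-0.03,-1,0,0,0,0,0,-0.039,-1,0,0,0,0,0,-0.047,-1,0,0,0,0,0,-0.053,-1,0,0,0,0,0,-0.057,-1,0,0,0,0,0,-0.06,-1,0,0,0,0,0,-0.062,-1,0,0,0,0,0,-0.062,-1]
}}

```text
clock: 28.5
position: [0.4309, -0.3705, 0.1044]
ee_rot: [0.0, 0.648, 0.762, 0.0]
contact_force: [-0.3, 0.7, -2.2]
width: 0.0189
gripper_force: 49.5
```

```bash
python3 st.py
```

```text
{'position': [0.4309, -0.3705, 0.1044], 'ee_rot': [0.0, 0.6481, 0.7616, 0.0], 'contact_force': [-0.2994, 0.7187, -2.1537], 'moment': [0.0169, 0.0101, -0.0247]} 0.018930212673446283 28.5
```

Emit:
{"fn": "move_arm", "kwargs": {
  "steps": [0,0,0,0,0,-0.001,-1,0,0,0,0,0,-0.002,-1,0,0,0,0,0,-0.003,-1,0,0,0,0,0,-0.004,-1,0,0,0,0,0,-0.0045,-1,0,0,0,0,0,-0.005,-1,0,0,0,0,0,-0.0055,-1,0,0,0,0,0,-0.0055,-1,0,0,0,0,0,-0.0055,-1,0,0,0,0,0,-0.0055,-1]
}}

```text
clock: 29.5
position: [0.4309, -0.3706, 0.099]
ee_rot: [0.0, 0.648, 0.762, 0.0]
contact_force: [-0.0, 0.1, -1.5]
width: 0.0188
gripper_force: 49.5
```

```bash
python3 st.py
```

```text
{'position': [0.4309, -0.3706, 0.099], 'ee_rot': [0.0001, 0.6481, 0.7616, 0.0], 'contact_force': [-0.0063, 0.0673, -1.4961], 'moment': [-0.0401, -0.0653, -0.0224]} 0.01877171640965547 29.5
```

Emit:
{"fn": "move_arm", "kwargs": {
  "steps": [0,0,0,0,0,-0.0002,-1,0,0,0,0,0,-0.0004,-1,0,0,0,0,0,-0.0005,-1,0,0,0,0,0,-0.0006,-1,0,0,0,0,0,-0.0007,-1,0,0,0,0,0,-0.0007,-1,0,0,0,0,0,-0.0007,-1,0,0,0,0,0,-0.0007,-1,0,0,0,0,0,-0.0007,-1,0,0,0,0,0,-0.0007,-1]
}}

```text
clock: 30.5
position: [0.4309, -0.3705, 0.0982]
ee_rot: [0.0, 0.648, 0.762, 0.0]
contact_force: [-0.1, 0.1, -1.9]
width: 0.0188
gripper_force: 49.5
```

```bash
python3 st.py
```

```text
{'position': [0.4309, -0.3705, 0.0982], 'ee_rot': [0.0001, 0.6481, 0.7616, 0.0], 'contact_force': [-0.102, 0.0917, -1.9112], 'moment': [-0.0729, -0.0098, 0.0021]} 0.01876686193565953 30.5
```

Not touching yet, so a little lower.

Emit:
{"fn": "move_arm", "kwargs": {
  "steps": [0,0,0,0,0,-0.0001,-1,0,0,0,0,0,-0.0002,-1,0,0,0,0,0,-0.0003,-1,0,0,0,0,0,-0.0004,-1,0,0,0,0,0,-0.0004,-1,0,0,0,0,0,-0.0004,-1,0,0,0,0,0,-0.0004,-1,0,0,0,0,0,-0.0004,-1,0,0,0,0,0,-0.0004,-1,0,0,0,0,0,-0.0004,-1]
}}

```text
clock: 31.5
position: [0.4309, -0.3706, 0.0979]
ee_rot: [0.0, 0.648, 0.762, -0.0]
contact_force: [0.4, -0.8, -0.7]
width: 0.0185
gripper_force: 49.6
```

```bash
python3 st.py
```

```text
{'position': [0.4309, -0.3706, 0.0979], 'ee_rot': [0.0001, 0.6481, 0.7616, -0.0], 'contact_force': [0.3776, -0.8068, -0.6886], 'moment': [-0.0304, 0.0695, -0.0639]} 0.018515082644517525 31.5
```

Emit:
{"fn": "move_arm", "kwargs": {
  "steps": [0,0,0,0,0,-0.0001,-1,0,0,0,0,0,-0.0002,-1,0,0,0,0,0,-0.0002,-1,0,0,0,0,0,-0.0002,-0.54,0,0,0,0,0,-0.0002,-0.5,0,0,0,0,0,-0.0002,-0.4,0,0,0,0,0,-0.0002,-0.25,0,0,0,0,0,-0.0002,-0.1,0,0,0,0,0,-0.0002,0.1,0,0,0,0,0,-0.0002,0.2],
  "squeeze": 20
}}

```text
clock: 32.5
position: [0.4309, -0.3705, 0.0976]
ee_rot: [0.0, 0.648, 0.762, 0.0]
contact_force: [-0.1, 0.4, 0.1]
width: 0.0514
gripper_force: 0.0
```

```bash
python3 st.py
```

```text
{'position': [0.4309, -0.3705, 0.0976], 'ee_rot': [0.0, 0.6481, 0.7616, 0.0001], 'contact_force': [-0.0712, 0.4188, 0.0543], 'moment': [0.0172, 0.0099, -0.0116]} 0.05135466245973125 32.5
```

Released. Rising straight up.

Emit:
{"fn": "move_arm", "kwargs": {
  "steps": [0,0,0,0,0,0.005,0.2,0,0,0,0,0,0.015,0.2,0,0,0,0,0,0.03,0.2,0,0,0,0,0,0.05,0.2,0,0,0,0,0,0.08,0.2,0,0,0,0,0,0.11,0.2,0,0,0,0,0,0.14,0.2,0,0,0,0,0,0.17,0.2,0,0,0,0,0,0.18,0.2,0,0,0,0,0,0.18,0.2]
}}

```text
clock: 33.5
position: [0.4314, -0.3711, 0.2797]
ee_rot: [0.002, 0.648, 0.762, -0.0]
contact_force: [-0.4, -0.5, 0.5]
width: 0.0513
gripper_force: 0.0
```

Run:
```python
from rig import manip
import numpy as np,cv2
from h import *
S=manip.get_image('scene');T=manip.get_image('top');s=manip.get_state();print(s['position'],s['contact_force'],s['width'])
a=np.radians(9.2);R=np.array([[np.cos(a),-np.sin(a),0],[np.sin(a),np.cos(a),0],[0,0,1]]);o=np.array([.429,-.3695,.022])
pts={'griptop':(0,0,96),'gripface':(0,-10,80),'plate':(-24,0,44),'cap':(-8,-16,15),'capskirt':(-8,-22,6),'board':(60,0,0)}
for k,p in pts.items():
    q=proj(S,[np.array(p)/1000@R.T+o])[0].round().astype(int);q2=proj(T,[np.array(p)/1000@R.T+o])[0].round().astype(int)
    print(k,q,S['pixels'][q[1],q[0]],q2,T['pixels'][q2[1],q2[0]])
# brown grip and dark cap components near
c=proj(S,[o+[0,0,.05]])[0].astype(int);x0,y0=c-25;w=S['pixels'][y0:y0+50,x0:x0+50]
m=(w.max(2)<70).astype(np.uint8);n,l,st,ce=cv2.connectedComponentsWithStats(m);print('dark',[(st[i].tolist(),(ce[i]+[x0,y0]).round(1)) for i in range(1,n) if st[i,4]>15])
print(np.array2string(cv2.cvtColor(w,cv2.COLOR_BGR2GRAY)[::2,::2],max_line_width=200))
```

```text
[ 0.43037988 -0.37002502  0.27658191] [-0.96613055 -0.95823457 -0.26073525] 0.05157380531761504
griptop [359 309] [160 158 151] [469 220] [119 136 145]
gripface [360 315] [31 41 62] [471 221] [132 152 163]
plate [350 321] [162 157 157] [464 233] [143 166 175]
cap [357 328] [26 32 31] [465 228] [133 154 164]
capskirt [359 331] [32 40 49] [466 228] [131 154 163]
board [374 313] [ 98 128 150] [453 205] [122 173 207]
dark [([22, 22, 8, 8, 33], array([357.7, 316.6])), ([18, 31, 13, 11, 85], array([356.7, 327.6]))]
[[131 125 123 121 119 120 130 135 108  93  97  97  97 106 102 129 156 156 154 156 151 154 142 156 156]
 [124 128 123 119 119 119 122 139 122  99 100 100  96 100 103 119 147 153 153 154 146 140 140 144 159]
 [127 126 126 116 117 123 118 129 132 108 101  97  96 100 105 115 144 153 156 156 136 133 138 138 151]
 [131 123 123 121 117 119 118 119 135 122  92  93  96  92  99 108 141 146 150 140 138 134 141 137 149]
 [128 125 120 123 117 114 120 116 129 137 102  91  92  92  96 102 134 148 142 133 136 136 136 149 150]
 [130 130 121 120 120 117 116 113 114 132 114  90  97  96  99  99 121 
[... 1290 characters left out ...]
 162 108  89 160 120  60  23  31  24  26  90 157 146 144 143 137 144 145 150 154]
 [141 141 140 127 109 136 113  83  90  38  23  25  25  33  30 105  96 140 141 146 141 143 147 141 151]
 [138 136 133 133 118 108 106  93  99  97  48  35  32  42  74  86 101 145 140 140 141 138 145 146 141]
 [140 139 130 127 124 120  95 104  88 151 130 114  90  85  92  92 125 135 148 137 140 141 142 141 142]
 [136 141 130 127 124 126  98  99 102 160 131  87  87  94  88  95 125 130 141 143 134 139 136 136 144]
 [135 141 137 122 128 122 105  90 116  98  85  90  86  90  85  88 121 126 130 145 139 138 146 137 140]
 [138 139 141 123 127 127 135 117  83  97 119  85  90  89  94  90  97 127 131 142 144 135 142 138 141]]
```

Every sampled point matches an upright puller on the board: grip top at scene px (359,309), plate at (350,321), dark cap on the fork at (357,328). The gripper is clear. Handing in.

```bash
python3 -c "
from rig import manip
print(manip.sign_off())"
```

```text
the job is handed in; nothing more can be done
None
```

The bar cap is off its stem and lying on the puller's fork, with the puller standing upright and released on the chopping board. I handed the job in at about 34 s; the first slide-in jammed at about 20 N sideways and 26 N upward, so I backed off and slid in again with the fork just clear of the deck, meeting the stem at about 3 N and pulling 4 N at the last reading before it popped.

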